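# Bring the tin pusher up to the stop clip

## Robot

A 6-joint arm with a two-finger parallel gripper is mounted at the origin on the work surface. World frame = base frame: x ahead of the robot, y to its left, z up, the work surface at z = 0. Lengths are in mm, angles in rad, forces in N, time in s.
With the tool pointing down it reaches from about 350 to 975 mm from the base axis. Payload 17.4 kg.
Tool frame: the origin (TCP) lies midway between the tips of the shut fingers; the grasp point (between the pads) lies 19 mm behind it; z points along the fingers, y is the line along which they close (so a half turn about z gives the same grasp; the last joint's range is limited). The gripper opens to 85 mm and grips with 20 to 120 N. Pads are 22 mm wide; open, the fingers measure 114 mm over their backs; the gripper's body (76 mm by 85 mm) begins 54 mm behind the grasp point. The pads swing forward as they close: fully open they stand 13 mm farther back than shut.
Start: joints at [1.17, 0.116, 1.442, -0, 1.584, -0.038], TCP at [239.561, 631.065, 231.303] pointing down, gripper open.
Joint ranges: [-2.83, 2.83], [-0.83, 2.19], [0.07, 2.5], [-1.14, 4.28], [0.01, 3], [-2.97, 2.97]. Speed limits (rad/s): [1.89, 1.89, 2.22, 3.14, 3.14, 3.14].

## Interface

Orientations are given as [roll, pitch, yaw] about the fixed x, y, z axes, in that order (R = Rz(yaw) Ry(pitch) Rx(roll)).
In Python, from workcell import arm gives the robot as it stands. The module is installed in compiled form; this text tells all that it offers.
- The arm moves only by the tool jog_arm, never from a script. Its arguments are lists of equal length, an entry for each row: "slide": the shift along the world's x, y, z in mm, a list of three; "twist": the turn, a rotation vector about the world's x, y, z in rad, a list of three. A call has 1 to 10 rows; each row shifts and turns the commanded pose from where the row before left it; what a row does not reach is not made up. A row lasts 1/12 s, in which the tool goes at most 41.7 mm and 7.16 degrees, less where a joint would pass 70% of its speed; a pose out of reach is approached as far as the arm can. A call is refused whole if a number of a shift passes 41.7 or a number of a turn 0.125, either way. A call with a gripper value outside its range is refused whole. "gripper" is the opening in per cent of the stroke, from 0 (shut) to 100 (fully open), set as the call begins (left out, the last holds). The fingers move at their own pace and stop on an object; the grip force is fixed at half the most. Time passes only in rows, so rows that do not move let the fingers close. It gives the time, the measured TCP pose, the force, the opening and the grip force at its end, in the units of the state.
- arm.state(): the state, without advancing time (a new reading comes with each control period).
- arm.camera(name): name is "scene" or "top" or "wrist"; returns a dict with "pixels" (384x512x3 uint8, red, green, blue), "fx", "fy", "cx", "cy" (pixels), "R" (3x3) and "t" (3): a world point X has camera coordinates R X + t. Camera axes: x right, y down, z forward; pixel columns grow to the right and rows downward; lengths in mm; the calibration is good to about 2 mm. A picture is of the moment at which its call begins. There is no depth.
- arm.finish_job(): hands the job in; it is judged then, once.
Trained networks look in a picture, given as the dict that the camera call returned (one of the last four; its "shot" number tells which), for a name from the list of things; names that differ only in an ending like _2 or _b are one class to them, and where a whole thing is asked for, a point or a joint stands for the part that bears it (a point fixed in the world has none). Each returns a list of dicts, best first, with "score" (0 to 1); they miss things now and then, are a little off and sometimes report something else, mostly with a low value. They report only what shows in the picture. A call takes as long as a camera call.
- arm.cut_out(name, picture): "region" (384x512 bool, what is visible of it).
- arm.landmark_of(name, picture): "location" ([x, y, z] in mm, in world coordinates, good to about 4 mm: a listed point, or the origin of a listed thing).
The state is a dict: "t": time; "joints": joint angles; "joint_velocities": joint speeds; "tau": joint torques, N m; "eef_pos": TCP position; "tool_rot": TCP orientation; "wrist_force": force on the tool from outside, world axes, zero at the start; "wrist_torque": the same for the moment, N m; "finger_gap": finger opening in mm; "grip_force": force on a finger pad.
Only numpy, scipy, OpenCV 4.12 (cv2) and the standard library are available. Lean on these libraries where they do the work, as an engineer would, in place of code of your own. Each camera call takes 0.05 s, during which the arm holds its last target. There are 200 camera calls.

## Task

Bring the two tins in the shelf tray forward: with the fingertips press down the pad in the middle of the pusher to free its brake and, keeping it pressed, push the pusher along its rail until it rests against the steel stop clip. Then let the pad spring up again so that the brake holds the pusher there, and move clear. Do not touch the tins themselves, leave them standing in their lane, and do not disturb the jar, can and carton beside the tray.

Things in the scene. Friction and masses are not known exactly. Their poses are not given: they have to be found in the camera images.
- tray: White tin tray, 170 x 520 mm, fixed to the counter; origin at the centre of its underside, on the counter. Its y axis runs along the tray in the direction the pusher is to go, its z up. The aluminium rail (40 mm wide, top 24 mm above the counter) runs along y at tray x = -48 mm; the lane for the tins lies beside it (tray x = -6 to +64 mm, floor 12 mm above the counter, walls up to 34 mm).
- pusher (a joint): Position of the grey pusher along the rail, in m, growing towards the stop clip (tray +y); end of travel 0.30, beyond the clip. The brake holds it with about 7 N while the pad is up and it must not be shoved against the brake; with the pad down it runs with about 1 N of drag plus that of the tins.
- pusher_nose (a point): Centre of the pusher's leading end face, the one that comes against the stop clip. The pusher's saddle on the rail is 56 mm wide (tray x) and 100 mm long (tray y), with an upright ridge 14 mm thick at either end whose top is 61 mm above the counter; this point is 43 mm above the counter. Between the ridges lies the pad. From the saddle's leading end an arm reaches over the lane wall to a paddle 34 mm tall behind the tins; its front is flush with the nose.
- pad_top (a point): Centre of the top of the black pad, 50 mm (tray x) by 68 mm (tray y), between the two ridges (72 mm apart inside; 50 mm behind the nose is the pad's centre). Unpressed its top is 50 mm above the counter, 11 mm below the ridge tops. It goes straight down against a spring.
- pad (a joint): How far the pad is pressed down, in m: 0 up (brake on), 0.010 fully down. The brake is free from about 0.002; keep it pressed by at least 0.003 or so while pushing. It takes about 6 N to start moving and 9 N at the bottom.
- stop_face (a point): Centre of the face of the stop clip that looks at the pusher (36 mm above the counter). The clip is a dark steel block 56 mm wide, 12 mm thick (tray y), top 47 mm above the counter, fixed across the rail and carrying a blank white paper ticket up to 70 mm above the counter. Its axes are those of the tray: the pusher's nose meets this face from tray -y.
- tin_a: Low round tin with a paper band, 54 mm in diameter, 40 mm tall, loose in the lane next to the pusher's paddle; origin at the centre of its underside. Not to be touched by the robot.
- tin_b: The same kind of tin, farther along the lane (tray +y).
- jam_jar: Bystander: jar of 68 mm diameter, 105 mm tall, on the counter beyond the tray; origin at the centre of its underside.
- soup_can: Bystander: can of 74 mm diameter, 108 mm tall, on the counter beyond the tray; origin at the centre of its underside.
- biscuit_box: Bystander: carton 60 x 100 x 50 mm lying on the counter beyond the tray, between jar and can; origin at the centre of its underside.

How it is judged:
By the outcome, as a careful person would: the job done as asked, in the order asked, and still so for the second after the job is handed in, with the robot touching nothing.
It also fails if it takes over 38 s, if anything falls off the work surface, if the arm or the gripper's body presses on something with over 40 N, if the wrist force passes 120 N, or if a joint passes its speed limit or range.

## Working session

There is one attempt and no reset: what is moved stays moved. The work goes in short steps, Python scripts to look and compute and a tool call to move; the robot and the scene stay as the last step left them, time stands still between calls to the robot, and variables do not carry over. Pictures are saved under pics/ and viewed, at most 10 in all, crops included, and the job is handed in when it is done.

Besides the shell and the picture viewer there is one more tool, called after ">>>" by a JSON object that holds its "fn" and its "kwargs". jog_arm: Moves the arm, as the interface text tells. Its arguments: {"type":"object","properties":{"slide":{"type":"array"},"twist":{"type":"array"},"gripper":{"type":"number"}},"required":["slide","twist"]}

```bash
mkdir -p pics; cat > h.py <<'E'
from workcell import arm
import cv2, numpy as np
def save(p,n): cv2.imwrite('pics/'+n,cv2.cvtColor(p['pixels'],cv2.COLOR_RGB2BGR))
def proj(p,X):
    c=np.array(p['R'])@np.array(X,float)+np.array(p['t']); return np.array([p['fx']*c[0]/c[2]+p['cx'],p['fy']*c[1]/c[2]+p['cy']])
E
python3 - <<'E'
from h import *
ims=[]
for cam in ['top','scene']:
    p=arm.camera(cam); print(cam)
    for n in ['tray','pusher_nose','pad_top','stop_face','tin_a','jam_jar','soup_can','biscuit_box']:
        for d in arm.landmark_of(n,p)[:2]:
            print(n,round(d['score'],2),np.round(d['location'],1),np.round(proj(p,d['location'])))
    ims.append(p['pixels'])
    save(p,cam+'0.png')
s=arm.state();print(s['t'],s['eef_pos'],s['tool_rot'],s['wrist_force'],s['finger_gap'])
E
```

```text
top
tray 0.87 [554.  -61.3   1.8] [288. 217.]
pusher_nose 0.8 [ 490.7 -121.2   47.8] [318. 243.]
pad_top 0.66 [ 483.6 -164.7   51.2] [339. 247.]
stop_face 0.64 [ 5.21e+02 -1.00e-01  3.52e+01] [262. 229.]
tin_a 0.95 [584.4 -77.3   9.2] [296. 203.]
tin_a 0.81 [607.7  14.6  13.6] [256. 192.]
soup_can 0.97 [729.3  99.6  -5.2] [220. 141.]
biscuit_box 0.8 [ 695.4 -118.8   -4. ] [313. 158.]
scene
tray 0.77 [553.2 -65.   -1.3] [206. 240.]
pusher_nose 0.84 [ 495.  -113.6   42.1] [167. 224.]
pad_top 0.79 [ 482.6 -157.9   50.2] [145. 230.]
stop_face 0.65 [527.2   3.6  33.7] [219. 205.]
tin_a 0.73 [581.9 -72.9  14.5] [214. 243.]
tin_a 0.6 [605.1  15.9  12.6] [251. 226.]
jam_jar 0.91 [ 6.509e+02 -2.454e+02 -4.000e-01] [175. 321.]
soup_can 0.71 [727.6  97.9   2.4] [322. 235.]
biscuit_box 0.91 [ 694.2 -119.8    4.8] [241. 289.]
0.9 [239.56698948 631.07234062 231.31688376] [ 3.14158257e+00 -9.37342304e-06  2.77882180e+00] [ 0.55677991 -0.12818371  0.29379493] 85.55471946357369
```

View pics/top0.png

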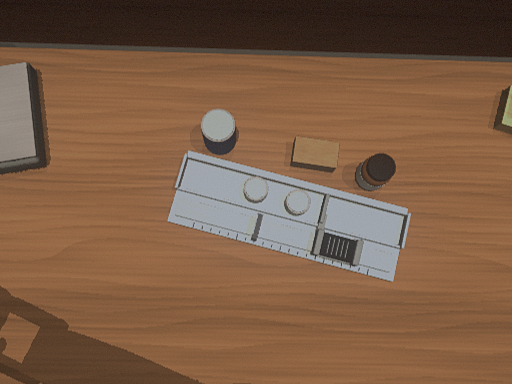

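View pics/scene0.png

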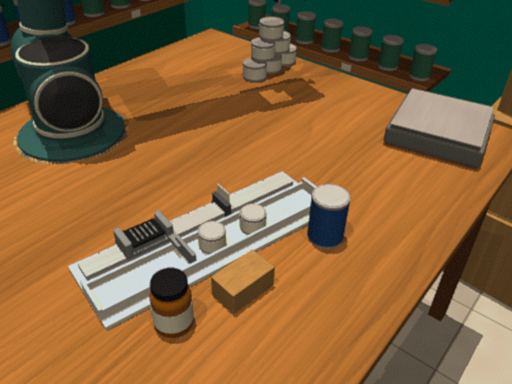

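The top view shows the pusher at (338,245), the stop clip at (258,227) and the tins at (256,189) and (297,202), with the can, carton and jar on the far side. The scene view agrees. The landmarks match both pictures, and the tray yaw is about -0.25. Next I move over the pad with the fingers shut.

>>> {"fn": "jog_arm", "kwargs": {"slide": [[10,-33,-2],[10,-33,-2],[10,-33,-2],[10,-33,-2],[10,-33,-2],[10,-33,-2],[10,-33,-2],[10,-33,-2],[10,-33,-2],[10,-33,-2]], "twist": [[0,0,0.011],[0,0,0.011],[0,0,0.011],[0,0,0.011],[0,0,0.011],[0,0,0.011],[0,0,0.011],[0,0,0.011],[0,0,0.011],[0,0,0.011]], "gripper": 0}}

```text
t: 1.73
eef_pos: [339.6, 299.5, 211.4]
tool_rot: [3.141, 0.0, 2.89]
wrist_force: [0.3, -0.4, 0.2]
finger_gap: -0.0
grip_force: 0.0
```

>>> {"fn": "jog_arm", "kwargs": {"slide": [[10,-33,0],[10,-33,0],[10,-33,0],[10,-33,0],[10,-33,0],[10,-33,0],[10,-33,0],[10,-33,0],[10,-33,0],[10,-33,0]], "twist": [[0,0,0],[0,0,0],[0,0,0],[0,0,0],[0,0,0],[0,0,0],[0,0,0],[0,0,0],[0,0,0],[0,0,0]]}}

```text
t: 2.57
eef_pos: [439.7, -30.8, 211.6]
tool_rot: [3.141, 0.001, 2.889]
wrist_force: [1.0, 0.8, 0.4]
finger_gap: 0.1
grip_force: 0.0
```

```bash
python3 - <<'E'
from h import *
s=arm.state();print(s['t'],s['eef_pos'],s['tool_rot'],s['wrist_force'],s['finger_gap'])
p=arm.camera('wrist'); save(p,'w1.png')
print('campos',-np.array(p['R']).T@np.array(p['t']))
for n in ['tray','pusher_nose','pad_top','stop_face','tin_a']:
    for d in arm.landmark_of(n,p)[:2]:
        print(n,round(d['score'],2),np.round(d['location'],1),np.round(proj(p,d['location'])))
E
```

```text
2.5667 [439.65766436 -30.78535123 211.64998456] [3.14143644e+00 9.23245691e-04 2.88852712e+00] [0.97412015 0.75671356 0.39916678] 0.08665793169329031
campos [368.07914239 -11.76910536 353.95871601]
pusher_nose 0.79 [ 495.4 -110.5   46.7] [183. 247.]
pusher_nose 0.69 [603.8  13.9  11.7] [320. 292.]
pad_top 0.7 [ 481.2 -162.4   53.4] [127. 250.]
stop_face 0.94 [527.5   4.8  35.9] [302. 245.]
tin_a 0.77 [602.1  16.1  10.6] [321. 290.]
```

View pics/w1.png

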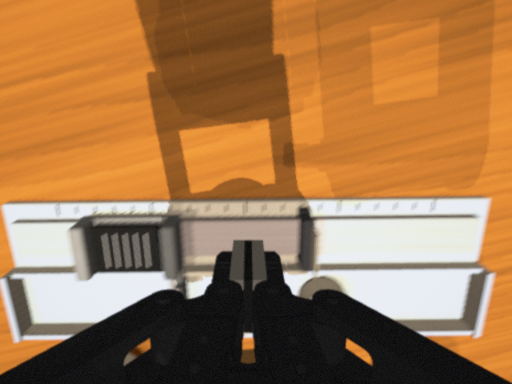

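The wrist view shows the pusher at left, with its pad around (128,248), trailing ridge at (82,250) and leading ridge at (172,248). The clip is at (307,238). The tray's rear edge runs level from (4,203) to (489,198). I'll triangulate.

```bash
cat >> h.py <<'E'
def back(p,uv,z):
    R=np.array(p['R']);c=-R.T@np.array(p['t']);d=R.T@np.array([(uv[0]-p['cx'])/p['fx'],(uv[1]-p['cy'])/p['fy'],1]);return c+d*(z-c[2])/d[2]
E
python3 - <<'E'
from h import *
w=arm.camera('wrist');t=arm.camera('top')
a,b=[back(w,q,12) for q in [(4,203),(489,198)]]
d=b-a;print('yaw wrist',np.arctan2(-d[0],d[1]),np.linalg.norm(d),a,b)
a,b=[back(t,q,12) for q in [(392,278),(170,220)]]
d=b-a;print('yaw top',np.arctan2(-d[0],d[1]),np.linalg.norm(d))
R=arm.cut_out('tray',t)
for img,n,p in [(t,'tray',t),(t,'pusher',t),(w,'pusher',w),(w,'pad_top',w),(w,'tray',w)]:
    for d in arm.cut_out(n,p)[:1]:
        m=d['region'].astype(np.uint8); r=cv2.minAreaRect(cv2.findNonZero(m)); box=cv2.boxPoints(r)
        print(n,d['score'],np.round(box).tolist(),[np.round(back(p,q,{'tray':12}.get(n,60))[:2]).tolist() for q in box])
for q,z in [((90,220),50),((90,275),50),((166,215),61),((179,215),61),((166,278),61),((179,278),61),((300,208),47),((302,268),47)]: print(q,back(w,q,z))
cv2.imwrite('pics/w2.png',cv2.resize(w['pixels'][185:300,50:350,::-1],None,fx=2.6,fy=2.6,interpolation=cv2.INTER_CUBIC))
E
```

```text
yaw wrist -0.24010258308560792 513.0976121001949 [ 412.82530932 -287.62777208   12.        ] [534.8410852  210.75090923  12.        ]
yaw top -0.23372185419585892 509.11688602087963
tray 0.95 [[166.0, 221.0], [185.0, 148.0], [414.0, 209.0], [394.0, 282.0]] [[537.0, 214.0], [706.0, 179.0], [576.0, -345.0], [413.0, -295.0]]
pusher 0.67 [[201.0, 109.0], [234.0, 109.0], [234.0, 153.0], [201.0, 153.0]] [[784.0, 142.0], [786.0, 68.0], [684.0, 65.0], [682.0, 138.0]]
pusher 0.85 [[67.0, 213.0], [187.0, 213.0], [187.0, 298.0], [67.0, 298.0]] [[430.0, -197.0], [457.0, -90.0], [543.0, -117.0], [513.0, -233.0]]
pad_top 0.7 [[90.0, 271.0], [90.0, 223.0], [161.0, 223.0], [161.0, 271.0]] [[491.0, -199.0], [444.0, -180.0], [461.0, -116.0], [508.0, -132.0]]
tray 0.6 [[-1.0, 200.0], [491.0, 195.0], [493.0, 336.0], [1.0, 341.0]] [[409.0, -291.0], [532.0, 213.0], [713.0, 207.0], [573.0, -371.0]]
(90, 220) [ 443.97038661 -184.68099654   50.        ]
(90, 275) [ 499.36584138 -207.12137243   50.        ]
(166, 215) [ 453.95399968 -108.88579847   61.        ]
(179, 215) [456.91759811 -97.32436888  61.        ]
(166, 278) [ 516.06106273 -129.51150839   61.        ]
(179, 278) [ 519.20493948 -117.24760924   61.        ]
(300, 208) [483.10029204  12.69039306  47.        ]
(302, 268) [546.4253946    1.50317477  47.        ]
```

View pics/w2.png

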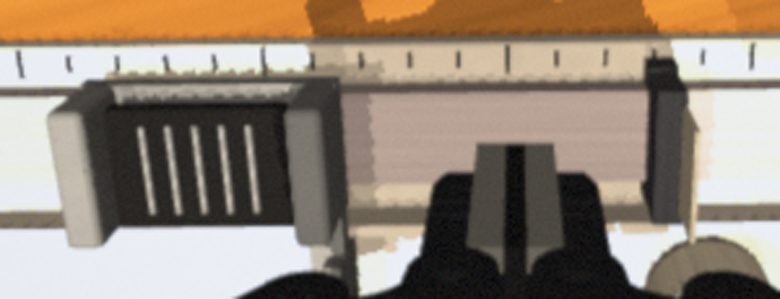

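The enlarged crop shows ridge tops at full-image pixels (81.5,253) and (169,252), the pad between them, and the clip's near edge at about (299,240).

```bash
python3 - <<'E'
from h import *
w=arm.camera('wrist')
a=back(w,(81.5,253),61);b=back(w,(169,252),61);print(a,b,np.linalg.norm(b-a),(a+b)/2, 'dir',np.arctan2(*(b-a)[:2]))
c=back(w,(126,248.5),50);print(c, back(w,(299.5,240),45))
s=arm.state();print(s['eef_pos'],s['wrist_force'])
E
```

```text
[ 470.75911292 -199.18302759   61.        ] [ 490.39998335 -118.23424997   61.        ] 83.29746928979743 [ 480.57954813 -158.70863878   61.        ] dir 0.23803338748060737
[ 480.91311942 -162.06196328   50.        ] [516.68889365   5.19899419  45.        ]
[439.55739901 -28.68474162 211.35651468] [-0.54319704  0.25418372  0.07154114]
```

>>> {"fn": "jog_arm", "kwargs": {"slide": [[4.4,-12.2,-12],[4.4,-12.2,-12],[4.4,-12.2,-12],[4.4,-12.2,-12],[4.4,-12.2,-12],[4.4,-12.2,-12],[4.4,-12.2,-12],[4.4,-12.2,-12],[4.4,-12.2,-12],[4.4,-12.2,-12]], "twist": [[0,0,0.012],[0,0,0],[0,0,0],[0,0,0],[0,0,0],[0,0,0],[0,0,0],[0,0,0],[0,0,0],[0,0,0]]}}

```text
t: 4.15
eef_pos: [483.8, -152.3, 89.9]
tool_rot: [3.142, -0.0, 2.9]
wrist_force: [-0.7, -0.4, 0.5]
finger_gap: -0.1
grip_force: 0.0
```

>>> {"fn": "jog_arm", "kwargs": {"slide": [[0,0,0],[0,0,0],[0,0,0]], "twist": [[0,0,0],[0,0,0],[0,0,0]]}}

```text
t: 4.4
eef_pos: [483.6, -150.9, 91.5]
tool_rot: [3.141, -0.0, 2.9]
wrist_force: [-0.3, -0.1, -0.3]
finger_gap: 0.3
grip_force: 0.0
```

```bash
python3 - <<'E'
from h import *
p=arm.camera('wrist'); save(p,'w3.png'); s=arm.state();print(s['eef_pos'],s['wrist_force'])
for n in ['pusher_nose','pad_top','stop_face']:
    for d in arm.landmark_of(n,p)[:1]: print(n,round(d['score'],2),np.round(d['location'],1),np.round(proj(p,d['location'])))
print(proj(p,s['eef_pos']))
E
```

```text
[ 483.74592095 -150.77254942   91.88304107] [-0.18018418 -0.34901006 -1.40057406]
pusher_nose 0.65 [ 494.3 -112.    44.5] [314. 223.]
pad_top 0.96 [ 483.2 -163.9   56.5] [224. 233.]
stop_face 0.74 [525.4   5.5  33.8] [504. 220.]
[246.87335252 258.74494035]
```

View pics/w3.png

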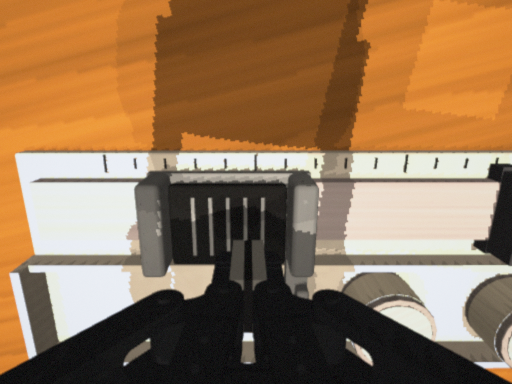

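The wrist view shows the fingertips at (247,258), above the pad's forward half. The trailing ridge spans columns 137–168 and the leading ridge 288–316, both over rows 178–276.

```bash
python3 - <<'E'
from h import *
p=arm.camera('wrist'); s=arm.state();e=np.array(s['eef_pos']);print(e)
th=.24;u=np.array([np.sin(th),np.cos(th)]);v=np.array([np.cos(th),-np.sin(th)])
for n,q,z in [('trail',(153,230),61),('lead',(302,230),61),('leadin',(288,230),61),('pad topedge',(230,183),50),('ridge back',(302,180),61),('ridge front',(300,276),61),('clip',(489,205),47),('tin a',(390,300),52)]:
    x=back(p,q,z)[:2]-e[:2]; print(n,'tray x,y rel tcp',round(v@x,1),round(u@x,1))
E
```

```text
[ 483.72985724 -150.63429566   91.891633  ]
trail tray x,y rel tcp -1.0 -51.6
lead tray x,y rel tcp -1.1 30.5
leadin tray x,y rel tcp -1.1 22.8
pad topedge tray x,y rel tcp -24.9 -9.4
ridge back tray x,y rel tcp -29.5 29.2
ridge front tray x,y rel tcp 27.5 30.7
clip tray x,y rel tcp -11.1 141.1
tin a tray x,y rel tcp 49.4 88.9
```

>>> {"fn": "jog_arm", "kwargs": {"slide": [[0,0,-8],[0,0,-8],[0,0,-8],[0,0,-6],[0,0,-4],[0,0,-2],[0,0,0],[0,0,0]], "twist": [[0,0,0],[0,0,0],[0,0,0],[0,0,0],[0,0,0],[0,0,0],[0,0,0],[0,0,0]]}}

```text
t: 5.32
eef_pos: [483.6, -151.0, 55.4]
tool_rot: [-3.142, -0.0, 2.901]
wrist_force: [0.4, -0.8, -0.4]
finger_gap: -0.1
grip_force: 0.0
```

>>> {"fn": "jog_arm", "kwargs": {"slide": [[0,0,-2],[0,0,-2],[0,0,-1],[0,0,0]], "twist": [[0,0,0],[0,0,0],[0,0,0],[0,0,0]]}}

```text
t: 5.65
eef_pos: [483.6, -150.9, 50.3]
tool_rot: [-3.142, 0.0, 2.901]
wrist_force: [0.1, 0.5, 0.0]
finger_gap: -0.1
grip_force: 0.0
```

>>> {"fn": "jog_arm", "kwargs": {"slide": [[0,0,-1],[0,0,-1],[0,0,0],[0,0,0]], "twist": [[0,0,0],[0,0,0],[0,0,0],[0,0,0]]}}

```text
t: 5.98
eef_pos: [483.6, -151.0, 48.7]
tool_rot: [-3.142, 0.0, 2.901]
wrist_force: [-1.8, 0.3, 5.4]
finger_gap: 0.3
grip_force: 2.9
```

>>> {"fn": "jog_arm", "kwargs": {"slide": [[0,0,-1.5],[0,0,-1.5],[0,0,-1.5],[0,0,-1],[0,0,0],[0,0,0]], "twist": [[0,0,0],[0,0,0],[0,0,0],[0,0,0],[0,0,0],[0,0,0]]}}

```text
t: 6.48
eef_pos: [483.7, -151.0, 43.3]
tool_rot: [-3.142, 0.0, 2.901]
wrist_force: [-3.5, 2.0, 6.9]
finger_gap: -0.0
grip_force: 3.7
```

>>> {"fn": "jog_arm", "kwargs": {"slide": [[0.3,1,0],[0.5,2,0],[0.7,2.9,0],[0.7,2.9,0],[0.7,2.9,0],[0.7,2.9,0],[0.7,2.9,0],[0.7,2.9,0],[0.7,2.9,0],[0.7,2.9,0]], "twist": [[0,0,0],[0,0,0],[0,0,0],[0,0,0],[0,0,0],[0,0,0],[0,0,0],[0,0,0],[0,0,0],[0,0,0]]}}

```text
t: 7.32
eef_pos: [490.1, -124.8, 43.4]
tool_rot: [-3.141, 0.0, 2.901]
wrist_force: [-2.9, -0.7, 7.9]
finger_gap: -0.3
grip_force: 3.7
```

```bash
python3 - <<'E'
from h import *
p=arm.camera('top')
P=arm.camera('scene'); s=arm.state();print(s['eef_pos'],s['wrist_force'])
W=arm.camera('wrist')
for c in (p,P,W):
  for n in ['pusher_nose','pad_top','stop_face','tin_a']:
    for d in arm.landmark_of(n,c)[:2]: print(n,round(d['score'],2),np.round(d['location'],1),np.round(proj(c,d['location'])))
a=cv2.resize(P['pixels'][150:300,80:340],(780,450),interpolation=cv2.INTER_CUBIC)
cv2.imwrite('pics/s4.png',a[:,:,::-1]); save(W,'w4.png')
E
```

```text
[ 490.18226741 -124.46907855   43.38889417] [-2.54148443  1.64538697  6.35123365]
stop_face 0.51 [526.5   2.6  36.2] [261. 226.]
tin_a 0.93 [607.1  14.2  15. ] [256. 192.]
tin_a 0.62 [584.8 -77.8  10. ] [296. 203.]
pusher_nose 0.74 [732.2  98.8   6.9] [325. 234.]
pad_top 0.97 [ 488.9 -131.8   46.2] [158. 226.]
stop_face 0.82 [520.    2.1  34.3] [216. 204.]
tin_a 0.66 [604.9  17.5  12.1] [252. 225.]
tin_a 0.64 [580.  -74.1  14.4] [212. 243.]
pusher_nose 0.74 [501.8 -85.5  44.6] [334. 263.]
pad_top 0.82 [ 487.  -135.4   46.8] [221. 261.]
tin_a 0.7 [604.3  16.1  11.3] [510. 347.]
tin_a 0.55 [583.6 -77.9  11.5] [355. 350.]
```

View pics/w4.png

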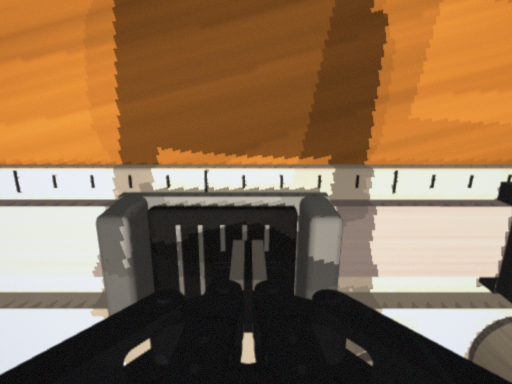

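The wrist view shows the pusher carried along: the fingertip at (247,250) has kept its place between the ridges at columns 125 and 320. The clip is at the right edge. I continue.

>>> {"fn": "jog_arm", "kwargs": {"slide": [[0.95,3.9,0],[0.95,3.9,0],[0.95,3.9,0],[0.95,3.9,0],[0.95,3.9,0],[0.95,3.9,0],[0.95,3.9,0],[0.95,3.9,0],[0.95,3.9,0],[0.95,3.9,0]], "twist": [[0,0,0],[0,0,0],[0,0,0],[0,0,0],[0,0,0],[0,0,0],[0,0,0],[0,0,0],[0,0,0],[0,0,0]]}}

```text
t: 8.9
eef_pos: [499.7, -85.8, 43.4]
tool_rot: [-3.141, 0.001, 2.901]
wrist_force: [-2.8, -1.5, 8.0]
finger_gap: 0.1
grip_force: 3.7
```

>>> {"fn": "jog_arm", "kwargs": {"slide": [[0.7,2.9,0],[0.7,2.9,0],[0.7,2.9,0],[0.7,2.9,0],[0.7,2.9,0],[0.7,2.9,0],[0.7,2.9,0],[0.7,2.9,0],[0.7,2.9,0],[0.7,2.9,0]], "twist": [[0,0,0],[0,0,0],[0,0,0],[0,0,0],[0,0,0],[0,0,0],[0,0,0],[0,0,0],[0,0,0],[0,0,0]]}}

```text
t: 9.73
eef_pos: [506.8, -56.9, 43.5]
tool_rot: [-3.141, 0.001, 2.901]
wrist_force: [-2.6, -2.5, 7.2]
finger_gap: -0.1
grip_force: 3.7
```

```bash
python3 - <<'E'
from h import *
P=arm.camera('scene'); s=arm.state();print(s['t'],s['eef_pos'],s['wrist_force'])
W=arm.camera('wrist')
for c in (P,W):
  for n in ['pusher_nose','pad_top','stop_face','tin_a']:
    for d in arm.landmark_of(n,c)[:2]: print(n,round(d['score'],2),np.round(d['location'],1),np.round(proj(c,d['location'])))
save(W,'w5.png')
E
```

```text
9.7833 [506.88240275 -56.49586039  43.48331849] [-1.81670363 -0.32515772  7.61250492]
pusher_nose 0.92 [517.3 -19.3  42.8] [208. 205.]
pad_top 0.56 [504.5 -63.7  46.1] [188. 212.]
stop_face 0.84 [524.    5.2  30.1] [218. 205.]
stop_face 0.61 [555.8 -61.2  -2.8] [208. 240.]
tin_a 0.69 [595.7  -7.9  14.1] [240. 229.]
tin_a 0.61 [611.8  39.2  12.5] [261. 221.]
pusher_nose 0.89 [514.9 -15.1  44.7] [338. 256.]
pad_top 0.68 [506.4 -66.1  44.6] [226. 263.]
stop_face 0.84 [525.5   3.5  35.4] [374. 258.]
tin_a 0.78 [610.1  42.3  13.3] [442. 348.]
tin_a 0.65 [599.1  -9.7  13.5] [356. 350.]
```

View pics/w5.png

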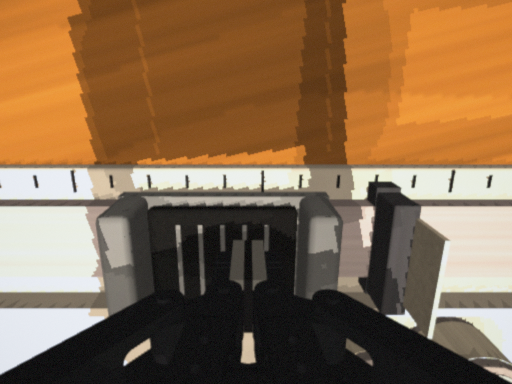

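The wrist view shows the pusher's leading ridge edge at column 340 and the clip face at about 370–385, a gap of roughly 20 mm. I approach slowly.

>>> {"fn": "jog_arm", "kwargs": {"slide": [[0.5,2,0],[0.5,2,0],[0.5,2,0],[0.5,2,0],[0.5,2,0],[0.5,2,0],[0.25,1,0],[0,0,0]], "twist": [[0,0,0],[0,0,0],[0,0,0],[0,0,0],[0,0,0],[0,0,0],[0,0,0],[0,0,0]]}}

```text
t: 10.9
eef_pos: [510.0, -43.8, 43.5]
tool_rot: [-3.141, 0.001, 2.901]
wrist_force: [-3.1, 0.1, 7.3]
finger_gap: -0.2
grip_force: 3.7
```

>>> {"fn": "jog_arm", "kwargs": {"slide": [[0.25,1,0],[0.25,1,0],[0.25,1,0],[0.25,1,0],[0,0,0]], "twist": [[0,0,0],[0,0,0],[0,0,0],[0,0,0],[0,0,0]]}}

```text
t: 11.32
eef_pos: [511.0, -39.9, 43.4]
tool_rot: [-3.141, 0.001, 2.901]
wrist_force: [-1.8, -1.1, 6.9]
finger_gap: 0.0
grip_force: 3.7
```

```bash
python3 - <<'E'
from h import *
P=arm.camera('scene'); s=arm.state();print(s['t'],s['eef_pos'],s['wrist_force'])
W=arm.camera('wrist')
for c in (P,W):
  for n in ['pusher_nose','pad_top','stop_face']:
    for d in arm.landmark_of(n,c)[:1]: print(n,round(d['score'],2),np.round(d['location'],1),np.round(proj(c,d['location'])))
save(W,'w6.png')
E
```

```text
11.3667 [510.95218649 -39.86310736  43.43058494] [-2.22591646 -0.74224417  6.16929935]
pusher_nose 0.77 [522.3  -2.7  42.5] [215. 202.]
pad_top 0.57 [510.8 -49.   45.4] [196. 210.]
stop_face 0.82 [523.    1.9  36.6] [217. 203.]
pusher_nose 0.62 [521.7  -0.6  43.4] [334. 260.]
pad_top 0.7 [509.7 -51.6  46.2] [221. 264.]
stop_face 0.78 [526.2   6.1  33.4] [344. 256.]
```

View pics/w6.png

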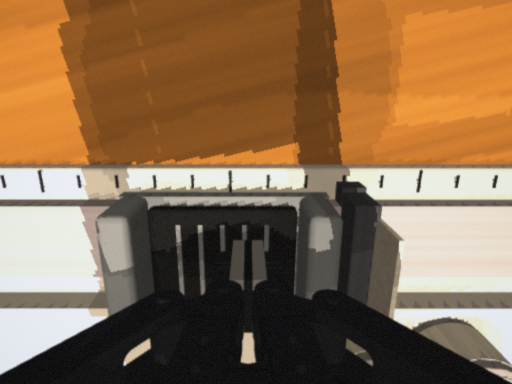

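The wrist view shows the clip at column 340, almost against the leading ridge. A few millimetres remain and the forces are still low, so I continue in small steps.

>>> {"fn": "jog_arm", "kwargs": {"slide": [[0.25,1,0],[0.25,1,0],[0,0,0]], "twist": [[0,0,0],[0,0,0],[0,0,0]]}}

```text
t: 11.97
eef_pos: [511.5, -37.9, 43.4]
tool_rot: [-3.141, 0.001, 2.901]
wrist_force: [-3.0, -1.9, 6.5]
finger_gap: -0.2
grip_force: 3.7
```

>>> {"fn": "jog_arm", "kwargs": {"slide": [[0.25,1,0],[0.25,1,0],[0,0,0]], "twist": [[0,0,0],[0,0,0],[0,0,0]]}}

```text
t: 12.22
eef_pos: [511.9, -35.9, 43.4]
tool_rot: [-3.141, 0.001, 2.901]
wrist_force: [-3.3, -0.6, 7.2]
finger_gap: 0.1
grip_force: 3.7
```

>>> {"fn": "jog_arm", "kwargs": {"slide": [[0.25,1,0],[0.25,1,0],[0,0,0]], "twist": [[0,0,0],[0,0,0],[0,0,0]]}}

```text
t: 12.47
eef_pos: [512.4, -33.9, 43.4]
tool_rot: [-3.141, 0.001, 2.901]
wrist_force: [-3.6, -0.6, 7.8]
finger_gap: -0.1
grip_force: 3.7
```

```bash
python3 - <<'E'
from h import *
W=arm.camera('wrist'); s=arm.state();print(s['t'],s['eef_pos'],s['wrist_force'])
for n in ['pusher_nose','pad_top','stop_face']:
    for d in arm.landmark_of(n,W)[:1]: print(n,round(d['score'],2),np.round(d['location'],1),np.round(proj(W,d['location'])))
a=cv2.imread('pics/w6.png')[160:320,90:410]; b=W['pixels'][160:320,90:410,::-1]
cv2.imwrite('pics/c7.png',cv2.resize(np.vstack([a,b]),None,fx=1.8,fy=1.8))
E
```

```text
12.5167 [512.42815931 -33.85605038  43.40686958] [-3.40669175 -1.24968237  7.25315418]
pusher_nose 0.59 [523.8   3.2  44. ] [330. 263.]
pad_top 0.92 [510.3 -45.8  45. ] [220. 261.]
stop_face 0.63 [531.6   7.8  36.5] [338. 268.]
```

View pics/c7.png

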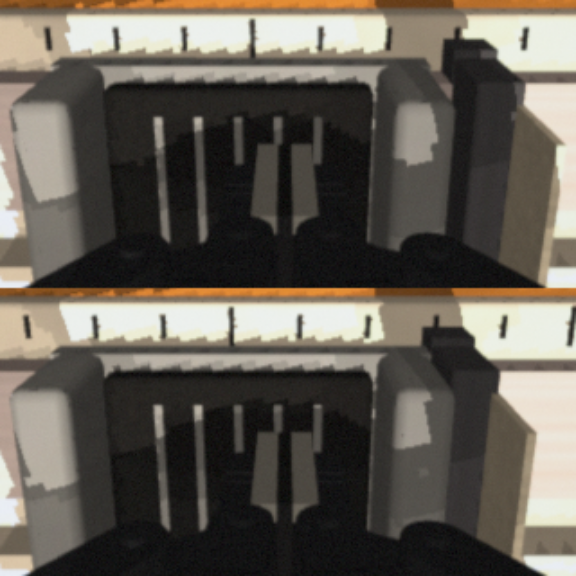

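The two stacked crops show the clip closing in by about 6 mm, with the fingertips unmoved on the pad and the clip not yet reached. From here I detect contact by force, and by the ridge shifting in the wrist image, which shows slip.

>>> {"fn": "jog_arm", "kwargs": {"slide": [[0.25,1,0],[0.25,1,0],[0,0,0]], "twist": [[0,0,0],[0,0,0],[0,0,0]]}}

```text
t: 12.92
eef_pos: [512.9, -31.9, 43.4]
tool_rot: [-3.141, 0.001, 2.901]
wrist_force: [-2.9, -0.6, 7.3]
finger_gap: -0.0
grip_force: 3.7
```

```bash
cat > slip.py <<'E'
from h import *
W=arm.camera('wrist'); s=arm.state();print(s['t'],np.round(s['eef_pos'],1),np.round(s['wrist_force'],1))
g=lambda a:cv2.cvtColor(a,cv2.COLOR_BGR2GRAY).astype(np.float32)
old=g(cv2.imread('pics/w6.png'));new=g(np.ascontiguousarray(W['pixels'][:,:,::-1]))
for n,(r0,r1,c0,c1) in dict(slots=(215,240,165,275),ridge=(185,290,95,160),clip=(178,215,335,382)).items():
    T=old[r0:r1,c0:c1]; S=new[r0-10:r1+10,c0-35:c1+20]; m=cv2.matchTemplate(S,T,cv2.TM_CCOEFF_NORMED); _,v,_,l=cv2.minMaxLoc(m); print(n,'shift',l[0]-35,l[1]-10,round(v,2))
E
python3 slip.py
```

```text
12.9667 [512.9 -31.9  43.4] [-2.6 -1.2  7.8]
slots shift 0 0 0.99
ridge shift 0 0 0.98
clip shift -16 0 0.93
```

>>> {"fn": "jog_arm", "kwargs": {"slide": [[0.25,1,0],[0.25,1,0],[0,0,0]], "twist": [[0,0,0],[0,0,0],[0,0,0]]}}

```text
t: 13.22
eef_pos: [513.6, -30.2, 43.5]
tool_rot: [-3.141, 0.001, 2.901]
wrist_force: [-1.5, -3.3, 7.4]
finger_gap: 0.1
grip_force: 3.7
```

```bash
python3 slip.py
```

```text
13.2667 [513.6 -30.1  43.6] [-1.5 -3.9  7.9]
slots shift -4 -1 0.97
ridge shift -4 0 0.97
clip shift -19 -1 0.91
```

>>> {"fn": "jog_arm", "kwargs": {"slide": [[0.25,1,0],[0.25,1,0],[0,0,0]], "twist": [[0,0,0],[0,0,0],[0,0,0]]}}

```text
t: 13.52
eef_pos: [514.2, -28.2, 43.6]
tool_rot: [-3.141, 0.001, 2.901]
wrist_force: [-1.5, -4.8, 7.9]
finger_gap: 0.6
grip_force: 3.7
```

```bash
python3 slip.py
```

```text
13.5667 [514.2 -28.2  43.6] [-2.  -3.9  7.7]
slots shift -8 -1 0.93
ridge shift -8 -1 0.94
clip shift -23 -1 0.89
```

The pusher has stopped: the slots now slip with every step, while the distance from slots to clip stays constant. I lift straight up and move clear.

>>> {"fn": "jog_arm", "kwargs": {"slide": [[0,0,1.5],[0,0,1.5],[0,0,1.5],[0,0,1.5],[0,0,1.5],[0,0,2],[0,0,4],[0,0,10],[0,0,15],[0,0,20]], "twist": [[0,0,0],[0,0,0],[0,0,0],[0,0,0],[0,0,0],[0,0,0],[0,0,0],[0,0,0],[0,0,0],[0,0,0]]}}

```text
t: 14.4
eef_pos: [513.1, -27.6, 101.4]
tool_rot: [-3.141, -0.002, 2.901]
wrist_force: [0.2, -0.3, 1.2]
finger_gap: 0.3
grip_force: 0.0
```

>>> {"fn": "jog_arm", "kwargs": {"slide": [[0,0,25],[-10,0,25],[-20,0,20],[-20,0,10],[-20,0,0],[-10,0,0],[0,0,0],[0,0,0]], "twist": [[0,0,0],[0,0,0],[0,0,0],[0,0,0],[0,0,0],[0,0,0],[0,0,0],[0,0,0]]}}

```text
t: 15.07
eef_pos: [433.8, -27.7, 182.1]
tool_rot: [3.141, 0.001, 2.901]
wrist_force: [0.8, 0.5, -0.6]
finger_gap: 0.2
grip_force: 0.0
```

```bash
python3 - <<'E'
from h import *
P=arm.camera('scene'); T=arm.camera('top');W=arm.camera('wrist');s=arm.state();print(s['t'],s['eef_pos'],s['wrist_force'])
for c in (P,T,W):
  for n in ['pusher_nose','pad_top','stop_face','tin_a','jam_jar','soup_can','biscuit_box']:
    for d in arm.landmark_of(n,c)[:2]:
      if d['score']>.6: print(n,round(d['score'],2),np.round(d['location'],1))
cr=lambda a,w:cv2.resize(a,(w,290),interpolation=cv2.INTER_CUBIC)
cv2.imwrite('pics/f.png',np.vstack([cr(P['pixels'][170:320,70:370,::-1],580),cr(W['pixels'][150:340,66:446,::-1],580)]))
E
```

```text
15.2167 [434.19052014 -27.709091   181.34429724] [-0.05385655 -0.1115007  -0.02484944]
pusher_nose 0.86 [525.9   5.1  45.1]
pad_top 0.93 [511.8 -37.3  52.8]
stop_face 0.75 [524.4   4.3  33.7]
tin_a 0.83 [621.5  64.2  15.7]
tin_a 0.64 [601.4  14.8  15.1]
jam_jar 0.87 [ 6.541e+02 -2.436e+02  5.000e-01]
soup_can 0.93 [728.4  98.3   2.2]
biscuit_box 0.79 [ 696.4 -117.1   -1.9]
tin_a 0.66 [623.1  61.4  15.5]
tin_a 0.61 [607.6  15.1  10.8]
jam_jar 0.89 [ 6.526e+02 -2.468e+02 -4.000e-01]
soup_can 0.64 [728.8 103.2   1.3]
biscuit_box 0.93 [ 695.6 -116.6   -3.9]
stop_face 0.9 [524.6   7.4  33.8]
tin_a 0.81 [618.1  64.   10.8]
```

View pics/f.png

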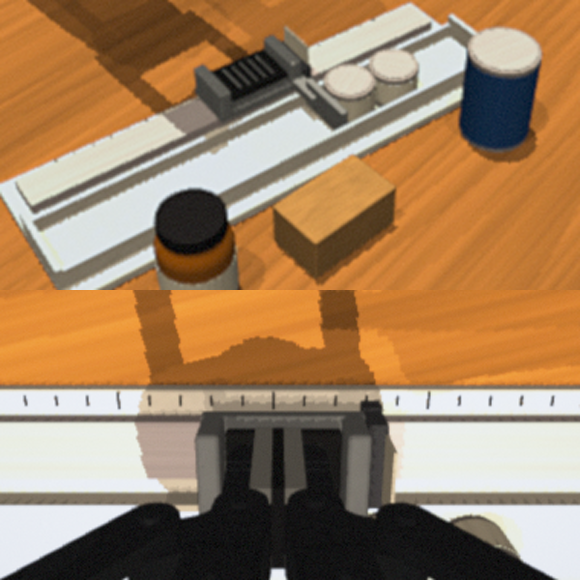

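The crops show the pusher against the clip (upper view, about (300,60)). The pad is up, both tins stand in the lane, the bystanders are where they were, and the arm is clear.

```bash
python3 -c "
from workcell import arm
print(arm.finish_job())"
```

```text
the job is handed in; nothing more can be done
None
```

The job is handed in: the pusher rests against the stop clip with the pad up, both tins stand forward in their lane, the jar, can and carton are undisturbed, and the arm is clear after about 15 s.

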